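# Aim the photo light at the vase and switch it on with the pedal

## Task

We are about to photograph the blue vase: swivel and tilt the LED light panel by hand until the middle of its lit white face points straight at the middle of the vase, and let go of it. Then press the yellow foot-switch pedal on the desk down onto its stop, hold it there for about half a second without stamping on it, and let it come back up. Leave the vase and everything else on the desk where it stands; only the panel's swivel and tilt and the pedal should move.

Things in the scene. Friction and masses are not known exactly. Their poses are not given: they have to be found in the camera images.
- lamp_stand: Fixed stand of the LED light: dark steel disc, radius 75, 16 thick, with a thin post; it cannot move. Origin at the centre of its underside, on the vertical swivel axis; its x axis is where the panel faces at swivel 0.
- swivel (a joint): Swivel of the dark U-shaped yoke (222 wide, 260 over the two side knobs, arms up to 213 above the desk) about the stand's vertical axis, rad: 0 = panel faces along the stand's x axis, positive = counter-clockwise seen from above, range -2.9 to 2.9. Friction-held (about 0.16 N m), stays where it is left.
- tilt (a joint): Tilt of the panel in the yoke about a level axis through the panel's centre, 200 above the desk, on the swivel axis, rad: 0 = panel upright, facing level; positive = lit face turned downward (its top leans the way it faces); range -0.6 to 0.85. Friction-held (about 0.22 N m), stays where it is left.
- panel_mid (a point): Centre of the light panel, a black slab 190 wide, 110 tall, 16 thick with a white lit face and a ribbed grey back. Axes: x = straight out of the lit face, y = along its width, z = up along the panel. The point lies on both the tilt and the swivel axis, mid-thickness, 200 above the desk.
- tab_grip (a point): Middle of the orange grip tab that stands up from the centre of the panel's top edge, in the plane of the panel: 12 thick (along panel x), 45 wide (along y), 44 tall; the tab reaches from 55 to 99 above the panel's centre along panel z, this point is at 82. Same axes as the panel. Pinch it across its thickness, fingers along the panel's -z.
- vase: Blue ceramic vase, the subject: 110 tall, up to 68 in diameter, narrow neck, loose, 0.25 to 0.5 kg, standing on the desk. Origin at the centre of its underside. It stands in one of three places round the light, with the pot and the jar in the other two.
- vase_mid (a point): Middle of the vase, on its axis, 55 above the desk: the point to aim at. The line out of panel_mid along panel x must pass it within 25, both sideways and up-down.
- pot: Terracotta pot with a green round cactus, 76 in diameter, 111 tall, loose; not to be moved. Origin at its underside.
- jar: Amber glass jar with brass cap, 60 in diameter, 85 tall, loose; not to be moved. Origin at its underside.
- mug: White mug, 80 in diameter, 90 tall; not to be moved. Origin at its underside.
- tape: Red roll of tape lying flat, 100 in diameter, 24 tall; not to be moved. Origin at its underside.
- brush: Paint brush lying on the desk; not to be moved.
- blocknote: Yellow pad of notes, 76 x 76 x 30 tall; not to be moved. It is not the pedal. Origin at its underside.
- pedal_base: Black base of the foot switch, 150 (x) by 100 by 10, fixed to the desk. Origin at the centre of its underside; the yellow pedal is hinged near its +x end (60 from the origin, 22 above the desk) and rises towards its -x end.
- pedal (a joint): Pedal angle, rad: 0 = up (at rest, sloping 0.20 up towards its free end), 0.18 = down on its stop. A spring drives it back up.
- pedal_pad (a point): Pressing point on the ribbed top of the yellow pedal (plate 125 long, 72 wide, 7 thick), 20 short of its free end and 100 from the hinge; about 49 above the desk at rest. It goes down 18 to the stop; the spring pushes back here with about 3.6 N at first and 7.2 N at the stop, then the stop is hard.
Things that resemble listed ones, but are neither listed nor needed, are in the scene too. Leave any purple look-alike of the vase alone.

How it is judged:
By the outcome, as a careful person would: the job done as asked, in the order asked, and still so for the second after the job is handed in, with the robot touching nothing.
It also fails if it takes over 67 s, if anything falls off the work surface, if the arm or the gripper's body presses on something with over 40 N, if the wrist force passes 120 N, or if a joint passes its speed limit or range.

## Robot

A 6-joint arm with a two-finger parallel gripper is mounted at the origin on the work surface. World frame = base frame: x ahead of the robot, y to its left, z up, the work surface at z = 0. Lengths are in m, angles in degrees, forces in N, time in s.
With the tool pointing down it reaches from about 0.325 to 0.775 m from the base axis. Payload 5.5 kg.
Tool frame: the origin (TCP) lies at the centre of the arm's flange, where the gripper is bolted on; the fingertips stand 182 mm ahead of it and the grasp point (between the pads) lies 163 mm ahead of it; z points along the fingers, y is the line along which they close (so a half turn about z gives the same grasp; the last joint's range is limited). The gripper opens to 88 mm and grips with 3 to 60 N. Pads are 20 mm wide; open, the fingers measure 115 mm over their backs; the gripper's body (75 mm by 178 mm) begins 61 mm behind the grasp point.
Start: joints at [-73.608, 5.22, 70.514, -0, 104.267, -3.249], TCP at [0.202, -0.565, 0.405] pointing down, gripper open.
Joint ranges: [-164.24, 164.24], [-49.07, 125.15], [9.68, 141.18], [-86.29, 266.29], [3.28, 154.24], [-151.56, 151.56]. Speed limits (degrees/s): [147.25, 147.25, 172.46, 180, 180, 180].

## Interface

Orientations are given as [roll, pitch, yaw] about the fixed x, y, z axes, in that order (R = Rz(yaw) Ry(pitch) Rx(roll)).
In Python, from station import r gives the robot as it stands. The module is installed in compiled form; this text tells all that it offers. Calls block until the motion is done:
- r.reach(position, orientation): joint-space move of the TCP to a pose.
- r.servo_line(position, rotation=None, speed=0.15): straight line of the TCP; rotation=None keeps the orientation; speed is the mean speed in m/s.
- r.move_joints(angles): joint-space move.
- r.let_go() and r.grab(squeeze=None): open the fingers fully, or close them until they stop; squeeze is the grip in N (None keeps the last).
- r.wait(seconds).
- r.inverse_kinematics(position, orientation): joint angles nearest the present ones, or None.
- r.sense(): the state.
- r.snapshot(name): name is "side" or "top" or "wrist"; returns a dict with "frame" (420x560x3 uint8, red, green, blue), "fx", "fy", "cx", "cy" (pixels), "dist_coeffs" ([k1, k2, p1, p2, k3] as OpenCV has them; the pictures are not rectified), "R" (3x3) and "t" (3): a world point X has camera coordinates R X + t. Camera axes: x right, y down, z forward; pixel columns grow to the right and rows downward; lengths in m; the calibration is good to about 2 mm. A picture is of the moment at which its call begins. There is no depth.
A pose or a line that the arm cannot do raises r.IKError and nothing moves.
- r.hand_in(): hands the job in; it is judged then, once.
The state is a dict: "clock": time; "joints": joint angles; "joint_vel": joint speeds; "joint_torque": joint torques, N m; "tcp_pos": TCP position; "orientation": TCP orientation; "contact_force": force on the tool from outside, world axes, zero at the start; "torque": the same for the moment, N m; "opening": finger opening in m; "gripper_force": force on a finger pad.
Only numpy, scipy, OpenCV 4.12 (cv2) and the standard library are available. Lean on these libraries where they do the work, as an engineer would, in place of code of your own. Each camera call takes 0.05 s, during which the arm holds its last target. There are 200 camera calls.

## Working session

There is one attempt and no reset: what is moved stays moved. The work goes in short steps, each a Python script; the robot and the scene stay as the last script left them, time stands still between calls to the robot, and variables do not carry over. Pictures are saved under pics/ and viewed, at most 10 in all, crops included, and the job is handed in when it is done.

```bash
mkdir -p pics; python3 - <<'E'
from station import r
import cv2,pickle
for n in ("side","top","wrist"):
    s=r.snapshot(n); pickle.dump(s,open(f"{n}0.pkl","wb"))
    cv2.imwrite(f"pics/{n}0.png",cv2.resize(s["frame"][:,:,::-1],(784,588),interpolation=cv2.INTER_CUBIC))
    C=-s["R"].T@s["t"]; print(n,C.round(3),s["fx"],s["R"][2].round(2),s["dist_coeffs"])
E
```

```text
side [ 0.428 -0.869  1.269] 485.1394031368269 [ 0.09  0.62 -0.78] [-0.14107727  0.          0.          0.          0.        ]
top [ 0.313 -0.01   1.511] 513.967188729152 [ 0.16 -0.   -0.99] [-0.12695226  0.          0.          0.          0.        ]
wrist [ 0.27  -0.542  0.384] 320.54368945608735 [-0.25 -0.09 -0.96] [-0.03952529  0.          0.          0.          0.        ]
```

View pics/top0.png

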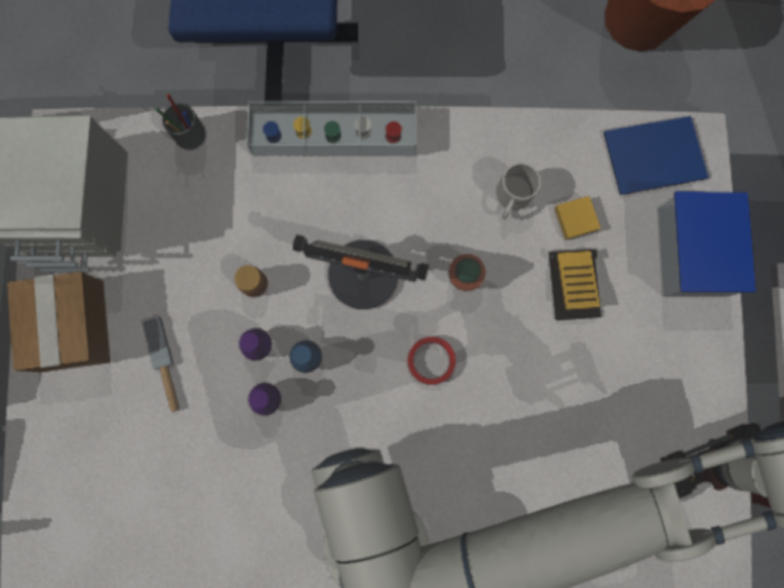

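View pics/side0.png

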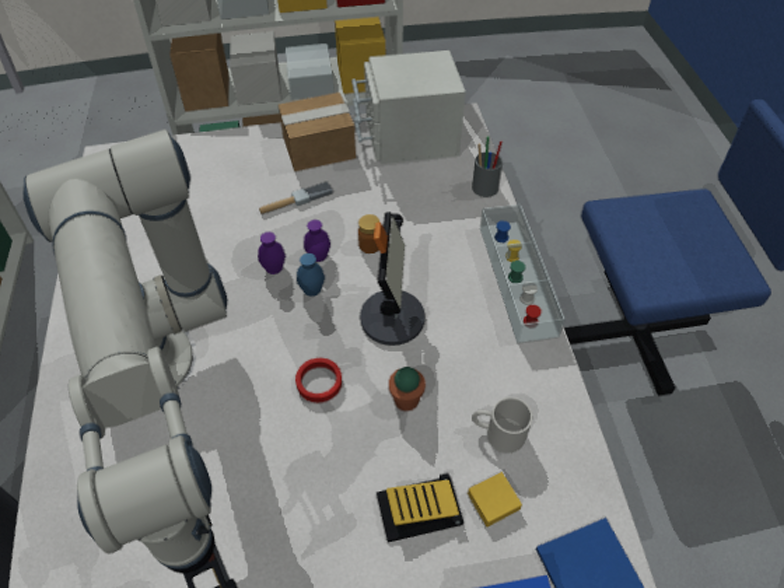

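Top view: blue vase (305,355), purple look-alikes (255,344) and (264,398), amber jar (250,280), pot (467,272), stand (363,273), orange tab (355,263), pedal with ribs on its black base (577,283), and the plain notepad (578,217), which isn't the pedal. The side view shows the lit face pointing away from the robot (+x), so a large swivel is needed. Next is one enlarged crop.

```bash
python3 - <<'E'
import cv2,pickle,numpy as np
t=pickle.load(open("top0.pkl","rb"))["frame"];s=pickle.load(open("side0.pkl","rb"))["frame"]
a=t[150:300,155:445]; b=s[140:290,170:370]; 
A=cv2.resize(t[155:305,160:310],(400,400),interpolation=cv2.INTER_CUBIC)
B=cv2.resize(s[145:295,170:320],(400,400),interpolation=cv2.INTER_CUBIC)
im=np.hstack([A,B]); im=np.clip(im.astype(float)*1.5,0,255).astype(np.uint8)
cv2.imwrite("pics/crop1.png",im[:,:,::-1])
A=cv2.resize(t[130:240,380:490],(400,400),interpolation=cv2.INTER_CUBIC)
B=cv2.resize(s[310:410,260:360],(400,400),interpolation=cv2.INTER_CUBIC)
im=np.clip(np.hstack([A,B]).astype(float)*1.3,0,255).astype(np.uint8)
cv2.imwrite("pics/crop2.png",im[:,:,::-1])
E
```

```text
(no output)
```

View pics/crop1.png

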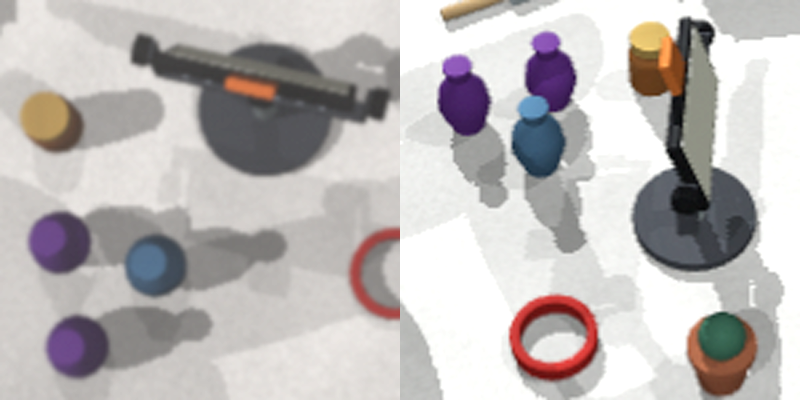

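View pics/crop2.png

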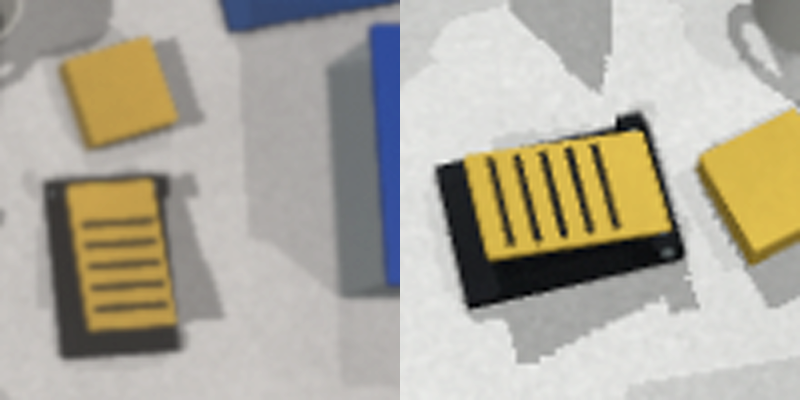

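Crop 1 shows the blue vase, clearly not purple, with its rim at (150,263) in top and (534,103) in side. The tab is at (250,88) and the knobs at (145,50) and (377,103). Crop 2 shows the ribbed yellow plate on the black base: hinge pin at the far (+x) end, free end near the robot.

```bash
cat > cam.py <<'E'
import cv2,numpy as np
def ray(s,uv):
    K=np.array([[s["fx"],0,s["cx"]],[0,s["fy"],s["cy"]],[0,0,1]])
    p=cv2.undistortPoints(np.array([[uv]],float),K,np.array(s["dist_coeffs"]))[0,0]
    return -s["R"].T@s["t"], s["R"].T@np.array([*p,1])
def onz(s,uv,z):
    C,d=ray(s,uv); return C+d*(z-C[2])/d[2]
def tri(L):
    A=0;b=0
    for s,uv in L:
        C,d=ray(s,uv); d/=np.linalg.norm(d); P=np.eye(3)-np.outer(d,d); A=A+P;b=b+P@C
    return np.linalg.solve(A,b)
def proj(s,X):
    K=np.array([[s["fx"],0,s["cx"]],[0,s["fy"],s["cy"]],[0,0,1]])
    return cv2.projectPoints(np.atleast_2d(np.array(X,float)),cv2.Rodrigues(np.array(s["R"]))[0],np.array(s["t"],float),K,np.array(s["dist_coeffs"]))[0][:,0]
E
python3 - <<'E'
import pickle,numpy as np
from cam import *
T=pickle.load(open("top0.pkl","rb"));S=pickle.load(open("side0.pkl","rb"))
a=lambda u,v:(160+u/2.6667-.3,155+v/2.6667-.3)
b=lambda u,v:(170+(u-400)/2.6667-.3,145+v/2.6667-.3)
c=lambda u,v:(380+u/3.636-.35,130+v/3.636-.35)
d=lambda u,v:(260+(u-400)/4-.4,310+v/4-.4)
def both(n,p,q,z):
    print(n,tri([(T,p),(S,q)]).round(4),onz(T,p,z).round(4),onz(S,q,z).round(4))
both("vase",a(150,263),b(534,103),.11)
both("disc",a(265,109),b(695,215),.016)
both("knobR",a(377,103),b(688,200),.2)
both("knobL",a(145,50),b(703,32),.2)
both("tab",a(250,88),b(672,65),.27)
both("jar",a(45,115),b(650,38),.085)
both("pot",(467/1.4,268/1.4),b(722,335),.1)
both("tape",(432/1.4,360/1.4),b(554,333),.024)
P=[(67,187),(155,180),(175,325),(88,332)];Q=[(465,153),(640,130),(672,235),(490,262)]
Q=[Q[1],Q[2],Q[3],Q[0]] # hinge-left(+y), hinge-right, free-right, free-left
for p,q in zip(P,Q): both("ped",c(*p),d(*q),.05)
for p in [(45,180),(168,175),(182,350),(62,356)]: print("base",onz(T,c(*p),.01).round(4))
E
```

```text
vase [0.3898 0.1449 0.1156] [0.3871 0.1452 0.11  ] [0.3925 0.1503 0.11  ]
disc [0.5659 0.0322 0.0068] [0.5629 0.0319 0.016 ] [0.5662 0.0259 0.016 ]
knobR [ 0.541  -0.0822  0.1948] [ 0.5387 -0.082   0.2   ] [ 0.5418 -0.0857  0.2   ]
knobL [0.5921 0.1447 0.2026] [0.59   0.1448 0.2   ] [0.5951 0.1479 0.2   ]
tab [0.5423 0.039  0.2696] [0.54   0.0388 0.27  ] [0.5445 0.0392 0.27  ]
jar [0.5454 0.2644 0.0777] [0.5437 0.2629 0.085 ] [0.5453 0.2576 0.085 ]
pot [ 0.5639 -0.1806  0.0825] [ 0.5618 -0.1784  0.1   ] [ 0.5608 -0.1909  0.1   ]
tape [ 0.3837 -0.113   0.0195] [ 0.3823 -0.1129  0.024 ] [ 0.3851 -0.1156  0.024 ]
ped [ 0.6087 -0.3808  0.0242] [ 0.6026 -0.3743  0.05  ] [ 0.6058 -0.3908  0.05  ]
ped [ 0.6154 -0.4552  0.022 ] [ 0.609  -0.4468  0.05  ] [ 0.6119 -0.4644  0.05  ]
ped [ 0.4934 -0.4608  0.0417] [ 0.4912 -0.4584  0.05  ] [ 0.4941 -0.4634  0.05  ]
ped [ 0.4876 -0.3879  0.0478] [ 0.4854 -0.3875  0.05  ] [ 0.4894 -0.3884  0.05  ]
base [ 0.6163 -0.3661  0.01  ]
base [ 0.6214 -0.47    0.01  ]
base [ 0.4755 -0.4757  0.01  ]
base [ 0.4704 -0.3757  0.01  ]
```

```bash
cat > geo.py <<'E'
import numpy as np
from scipy.spatial.transform import Rotation as Ro
C=np.array([.566,.0315,.2])
def pose(h,t,sgn,back=0.,d=.082):
    P=(Ro.from_euler('z',h,degrees=True)*Ro.from_euler('y',t,degrees=True)).as_matrix()
    R=np.c_[sgn*P[:,1],sgn*P[:,0],-P[:,2]]
    return C+P[:,2]*(d+.163+back), Ro.from_matrix(R).as_euler('xyz',degrees=True)
E
python3 - <<'E'
from station import r
from geo import *
f=lambda q: None if q is None else np.round(q,0)
for sgn in (1,-1):
  for n,h,t,b in [("pre",-12.7,-15,.1),("grip",-12.7,-15,0),("up",-12.7,0,0),("mid",60,0,0),("mid2",-90,0,0),("up2",146.6,0,0),("end",146.6,34.5,0),("endback",146.6,34.5,.08)]:
    p,o=pose(h,t,sgn,b); print(sgn,n,p.round(3),f(r.inverse_kinematics(p,o)))
E
```

```text
1 pre [0.479 0.051 0.533] [  3. -15.  77.  -4. 104.  15.]
1 grip [0.504 0.045 0.437] [  3. -15.  87.  -4.  94.  15.]
1 up [0.566 0.032 0.445] [ -0.   1.  71.  -0. 108.  12.]
1 mid [0.566 0.032 0.445] [ -0.   1.  71.   0. 108. -60.]
1 mid2 [0.566 0.032 0.445] [ -0.   1.  71.  -0. 108.  90.]
1 up2 [0.566 0.032 0.445] [  -0.    1.   71.   -0.  108. -147.]
1 end [0.45  0.108 0.402] [  19.  -26.  101.  -27.   83. -130.]
1 endback [0.412 0.133 0.468] [  24.  -28.   96.  -28.   91. -129.]
-1 pre [0.479 0.051 0.533] None
-1 grip [0.504 0.045 0.437] None
-1 up [0.566 0.032 0.445] None
-1 mid [0.566 0.032 0.445] [ -0.   1.  71.  -0. 108. 120.]
-1 mid2 [0.566 0.032 0.445] [ -0.   1.  71.  -0. 108. -90.]
-1 up2 [0.566 0.032 0.445] [ -0.   1.  71.  -0. 108.  33.]
-1 end [0.45  0.108 0.402] [ 19. -26. 101. -27.  83.  50.]
-1 endback [0.412 0.133 0.468] [ 24. -28.  96. -28.  91.  51.]
```

```bash
python3 - <<'E'
from station import r
from geo import *
import cv2,pickle
s=r.sense(); p=np.array(s["tcp_pos"]); p[2]=.52
r.servo_line(p,speed=.3)
p,o=pose(-12.7,-15,1,.1); r.reach(p,o)
w=r.snapshot("wrist"); cv2.imwrite("pics/w1.png",w["frame"][:,:,::-1])
p,o=pose(-12.7,-15,1,0,.084); r.servo_line(p,o,speed=.15)
s=r.sense();print(s["clock"],np.round(s["contact_force"],1),np.round(s["torque"],2))
r.grab(40)
s=r.sense();print(s["clock"],s["opening"],s["gripper_force"],np.round(s["contact_force"],1),np.round(s["torque"],2))
sn=r.snapshot("side");pickle.dump(sn,open("side1.pkl","wb")); a=sn["frame"][60:330,130:430]
a=cv2.resize(a,(600,540)); cv2.imwrite("pics/s1.png",np.hstack([a])[:,:,::-1])
E
```

```text
3.9667 [-0.4 -1.1  0.2] [-0.02  0.06  0.02]
5.1167 0.011906582589825736 39.99959170818329 [-5.4  1.1  1.7] [ 0.26  1.06 -0.1 ]
```

View pics/s1.png

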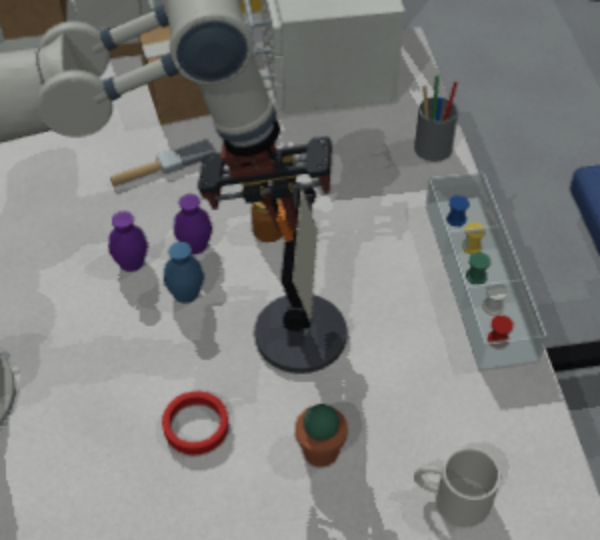

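The fingers hold the tab at (285,215), opening 11.9 mm. I'll tilt it upright, then swivel in steps while watching the torque.

```bash
python3 - <<'E'
from station import r
from geo import *
def show(n):
    s=r.sense();print(n,round(s["clock"],1),np.round(s["contact_force"],1),np.round(s["torque"],2),np.round(s["opening"]*1e3,1)); return s
for t in (-10,-5,0):
    p,o=pose(-12.7,t,1,0,.084); r.servo_line(p,o,speed=.1)
show("up")
q=np.array(r.sense()["joints"]); q6=q[5]
for k in range(1,14):
    q[5]=q6-10*k; r.move_joints(q); s=show(k*10)
    if abs(s["torque"][2])>.6 or np.linalg.norm(s["contact_force"])>25: break
E
```

```text
up 6.3 [-4.9  0.3  2.3] [ 0.32  1.46 -0.04] 11.7
10 6.6 [-3.   0.4  2. ] [0.21 0.96 0.12] 11.9
20 6.8 [-3.9  1.7  2.5] [0.16 1.09 0.11] 11.8
30 7.1 [-5.2  3.3  1.6] [0.04 1.18 0.16] 12.2
40 7.4 [-4.3  2.5  2.7] [0.04 1.13 0.17] 11.6
50 7.7 [-6.1  2.7  2.4] [-0.04  1.07  0.15] 11.8
60 8.0 [-7.5  2.   1.9] [-0.05  1.03  0.17] 11.7
70 8.3 [-8.3  2.2  1.7] [-0.08  0.97  0.13] 11.6
80 8.6 [-8.   2.6  0.6] [-0.07  0.92  0.12] 11.8
90 8.9 [-8.9  1.7  1.4] [-0.01  0.9   0.13] 11.5
100 9.2 [-10.6   0.8   1.5] [0.07 0.94 0.15] 12.0
110 9.5 [-9.2  0.8  2.4] [0.16 0.95 0.09] 11.7
120 9.8 [-9.7  0.5  0.8] [0.26 0.98 0.19] 12.0
130 10.1 [-9.5 -0.1  1. ] [0.33 1.01 0.13] 11.9
```

No stop so far, with a steady friction torque of about 0.15 N m. Next I'll swivel and tilt together to the aim.

```bash
python3 - <<'E'
from station import r
from geo import *
import cv2,pickle
def show(n):
    s=r.sense();print(n,round(s["clock"],1),np.round(s["contact_force"],1),np.round(s["torque"],2),np.round(s["opening"]*1e3,1)); return s
for f in np.linspace(0,1,10)[1:]:
    p,o=pose(117.3+f*29.3,34.5*f,1,0,.084); r.servo_line(p,o,speed=.06); s=show(f.round(2))
    if abs(s["torque"][2])>.9 or np.linalg.norm(s["contact_force"])>30: print("STOP");break
I=[]
for n,(x,y) in {"top":(150,110),"side":(160,100)}.items():
    sn=r.snapshot(n);pickle.dump(sn,open(n+"2.pkl","wb"))
    I.append(cv2.resize(sn["frame"][y:y+200,x:x+200],(400,400),interpolation=cv2.INTER_CUBIC))
cv2.imwrite("pics/c2.png",np.clip(np.hstack(I)*1.3,0,255).astype(np.uint8)[:,:,::-1])
E
```

```text
0.11 10.5 [-9.   0.   2.8] [ 0.21  1.32 -0.09] 11.6
0.22 10.9 [-9.3  0.2  1.6] [ 0.16  1.42 -0.2 ] 11.8
0.33 11.3 [-9.7 -1.1  1.9] [ 0.14  1.44 -0.33] 12.1
0.44 11.8 [-8.6  0.4  1.8] [ 0.18  1.45 -0.39] 11.9
0.56 12.2 [-8.2  0.4  2.3] [ 0.12  1.48 -0.44] 11.7
0.67 12.6 [-8.5  0.6  3.1] [ 0.15  1.49 -0.47] 11.8
0.78 13.1 [-8.4 -0.3  2.1] [ 0.03  1.49 -0.53] 11.8
0.89 13.5 [-9.4 -0.3  2.4] [ 0.02  1.49 -0.58] 11.7
1.0 14.0 [-9.4  1.5  2.6] [ 0.09  1.48 -0.55] 11.7
```

View pics/c2.png

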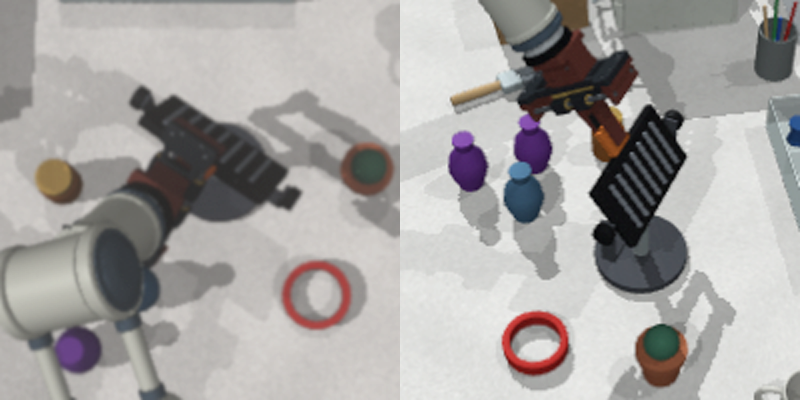

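The panel now faces the vase and its ribbed back is visible. Knobs are at (140,97) and (287,197) in the top crop. I'll release, back off, and measure.

```bash
python3 - <<'E'
from station import r
from geo import *
from cam import proj
import cv2,pickle
r.let_go()
p,o=pose(146.6,34.5,1,.13,.084); r.servo_line(p,o,speed=.2)
r.servo_line(p+np.array([0,0,.06]),speed=.2)
r.reach([.35,-.40,.45],[180,0,0])
print(r.sense()["clock"],np.round(r.sense()["contact_force"],1))
P=(Ro.from_euler('z',146.6,degrees=True)*Ro.from_euler('y',34.5,degrees=True)).as_matrix()
pts=[C+P@[-.008,y,z] for y,z in ((-.095,-.055),(-.095,.055),(.095,.055),(.095,-.055))]
I=[]
for n,(x,y) in {"top":(190,130),"side":(220,130)}.items():
    sn=r.snapshot(n);pickle.dump(sn,open(n+"3.pkl","wb"))
    a=cv2.resize(sn["frame"][y:y+133,x:x+133],(399,399),interpolation=cv2.INTER_CUBIC);a=np.clip(a*1.3,0,255).astype(np.uint8)
    for u in proj(sn,pts): cv2.circle(a,tuple(int(round(v)) for v in (u-[x,y]+.5)*3),2,(255,0,0),-1)
    I.append(a)
cv2.imwrite("pics/c3.png",np.hstack(I)[:,:,::-1])
E
```

```text
19.05 [ 0.8  0.2 -0. ]
```

View pics/c3.png

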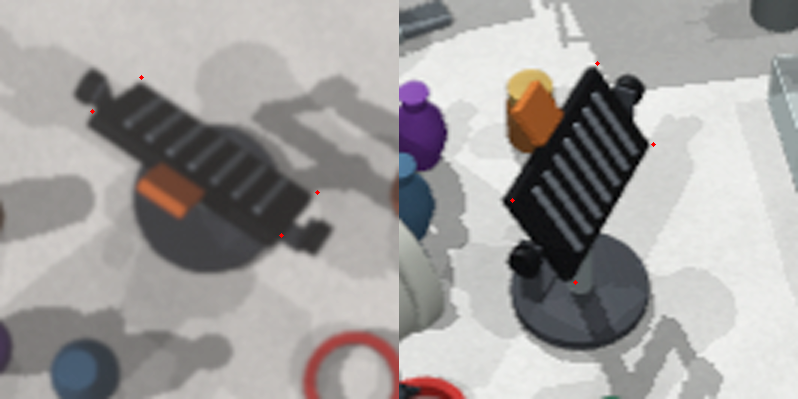

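```bash
python3 - <<'E'
from geo import *
from cam import *
import pickle
from scipy.optimize import least_squares
T=pickle.load(open("top3.pkl","rb"));S=pickle.load(open("side3.pkl","rb"))
t=lambda u,v:np.array([190+u/3-.5,130+v/3-.5]); s=lambda u,v:np.array([220+(u-399)/3-.5,130+v/3-.5])
# corners y,z ; +y panel: heading 146 -> y dir (-.55,-.83): right(-y world)
BR=(-.008,.095,-.055);BL=(-.008,-.095,-.055);TR=(-.008,.095,.055);TL=(-.008,-.095,.055)
obs=[(T,t(138,83),BL),(T,t(308,197),BR),(S,s(593,68),BL if 0 else None)]
pts=[C+(Ro.from_euler('z',146.6,degrees=True)*Ro.from_euler('y',34.5,degrees=True)).apply(k) for k in (BR,BL,TR,TL)]
for n,k in zip("BR BL TR TL".split(),pts): print(n,((proj(S,k)[0]+.5-[220,130])*3+[399,0]).round(),((proj(T,k)[0]+.5-[190,130])*3).round())
clicks=[(593,68),(648,143),(507,203),(571,281)]
obs=obs[:2]
for c in clicks:
    b=min((BR,BL,TR,TL),key=lambda k:np.linalg.norm(proj(S,C+(Ro.from_euler('z',146.6,degrees=True)*Ro.from_euler('y',34.5,degrees=True)).apply(k))[0]-s(*c)))
    obs.append((S,s(*c),b))
def f(x,w=1):
    R=Ro.from_euler('z',x[0],degrees=True)*Ro.from_euler('y',x[1],degrees=True)
    e=[proj(c,x[2:]+R.apply(b))[0]-uv for c,uv,b in obs]
    return np.r_[np.ravel(e),(x[4]-.2)/.001]
g=least_squares(f,[146.6,34.5,*C],x_scale=[1,1,.01,.01,.01]); print(g.x.round(3),g.fun.round(1))
# knob-based heading + vase
a=lambda u,v:(160+u/2.6667-.3,155+v/2.6667-.3)
kl=onz(T,t(93,88),.2);kr=onz(T,t(318,235),.2);print("knobs",kl,kr,np.degrees(np.arctan2(*( (kl-kr)[:2]*[1,1])[::-1]))+0, (kl+kr)/2)
dv=onz(T,t(77,371),.11);print("vase top",dv)
E
```

```text
BR [575. 282.] [317. 192.]
BL [653. 144.] [141.  77.]
TR [512. 200.] [281. 235.]
TL [597.  63.] [ 92. 111.]
[1.46886e+02 3.32480e+01 5.62000e-01 3.40000e-02 1.99000e-01] [-0.  -0.1  2.1  0.1  0.  -1.8 -0.4  0.1  0.4 -1.3 -0.5  0.  -0.7]
knobs [0.6292472  0.12890215 0.2       ] [ 0.50064766 -0.06747602  0.2       ] 56.78095110559472 [0.56494743 0.03071307 0.2       ]
vase top [0.38755466 0.14735651 0.11      ]
```

The fit gives heading 146.8° and tilt about 33–34.5°. The vase needs 146.7° and about 34.4°, so the aim is within roughly 6 mm. Next is the pedal.

```bash
python3 - <<'E'
from station import r
import numpy as np
x,y=.509,-.4237
r.grab(10)
r.reach([x,y,.32],[180,0,3])
r.servo_line([x,y,.182+.058],speed=.1)
f0=np.array(r.sense()["contact_force"])
L=[];z=.058
while z>.024:
    z-=.001; r.servo_line([x,y,.182+z],speed=.03)
    s=r.sense(); fz=s["contact_force"][2]-f0[2]; L.append((round(s["clock"],2),round(z,3),round(s["tcp_pos"][2]-.182,4),round(fz,1)))
    if fz>10.5: break
r.wait(.45)
s=r.sense(); L.append((s["clock"],s["tcp_pos"][2]-.182,s["contact_force"][2]-f0[2]))
r.servo_line([x,y,.182+.075],speed=.06)
r.servo_line([x,y,.35],speed=.2)
for l in L: print(l)
s=r.sense();print(s["clock"],np.round(s["contact_force"],1))
E
```

```text
(22.53, 0.057, np.float64(0.0576), np.float64(-0.3))
(22.78, 0.056, np.float64(0.0559), np.float64(-0.7))
(23.03, 0.055, np.float64(0.0549), np.float64(-0.4))
(23.28, 0.054, np.float64(0.0539), np.float64(-0.2))
(23.53, 0.053, np.float64(0.0529), np.float64(-0.3))
(23.78, 0.052, np.float64(0.052), np.float64(-0.5))
(24.03, 0.051, np.float64(0.0515), np.float64(1.7))
(24.28, 0.05, np.float64(0.0502), np.float64(2.4))
(24.53, 0.049, np.float64(0.049), np.float64(2.9))
(24.78, 0.048, np.float64(0.048), np.float64(2.9))
(25.03, 0.047, np.float64(0.047), np.float64(3.0))
(25.28, 0.046, np.float64(0.046), np.float64(3.8))
(25.53, 0.045, np.float64(0.045), np.float64(4.5))
(25.78, 0.044, np.float64(0.044), np.float64(4.1))
(26.03, 0.043, np.float64(0.0429), np.float64(4.3))
(26.28, 0.042, np.float64(0.042), np.float64(4.2))
(26.53, 0.041, np.float64(0.041), np.float64(4.6))
(26.78, 0.04, np.float64(0.04), np.float64(3.5))
(27.03, 0.039, np.float64(0.0391), np.float64(4.8))
(27.28, 0.038, np.float64(0.0382), np.float64(4.8))
(27.53, 0.037, np.float64(0.0372), np.float64(5.3))
(27.78, 0.036, np.float64(0.0362), np.float64(6.5))
(28.03, 0.035, np.float64(0.0352), np.float64(5.0))
(28.28, 0.034, np.float64(0.0342), np.float64(6.0))
(28.53, 0.033, np.float64(0.0333), np.float64(5.3))
(28.78, 0.032, np.float64(0.0323), np.float64(5.4))
(29.03, 0.031, np.float64(0.0318), np.float64(6.6))
(29.28, 0.03, np.float64(0.0317), np.float64(11.1))
(29.7333, np.float64(0.03165953992330081), np.float64(10.948568502920187))
31.25 [-0.2 -0.3 -1.2]
```

It reached the hard stop at 31.7 mm with 11 N, held for about 0.7 s, then released. One last look.

```bash
python3 - <<'E'
from station import r
import cv2
s=r.snapshot("side"); cv2.imwrite("pics/fin.png",s["frame"][:,:,::-1])
E
```

```text
(no output)
```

View pics/fin.png

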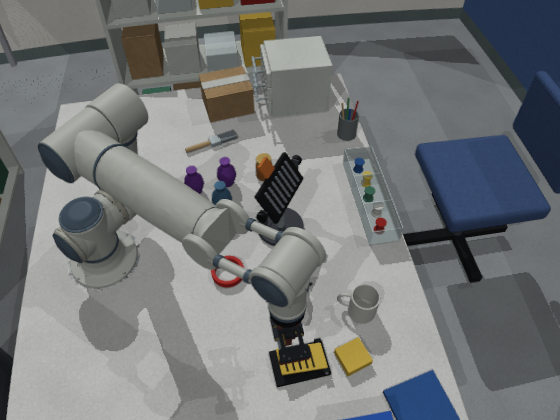

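The vase (222,193), panel (280,187), mug (364,300) and notepad (353,355) are all in place. The gripper is clear above the pedal (300,360).

```bash
python3 -c "
from station import r
print(r.hand_in())"
```

```text
the job is handed in; nothing more can be done
None
```

Job handed in: the light panel is aimed at the middle of the blue vase (about 6 mm off by my estimate) and released, and the pedal was pressed to its stop at about 11 N, held for about 0.7 s, and released.

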